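# Stand the fallen tin up, then ease the sagging bolt and hold the gate ajar

## Task

A paint tin has toppled out of its row and lies in the way of the spray store's gate: stand it lid up in the gap between the two other tins in the shallow tray and let go of it. Then open the gate: its loose barrel bolt hangs down and hooks behind the bent keeper, so lift the bolt by its knob while you draw it clear of the keeper, without forcing it, and swing the gate about 15 cm open at its free edge. The gate closes itself by a spring, so finish while still holding it open there; leave the other tins and everything else on the bench where they are.

Things in the scene. Friction and masses are not known exactly. Their poses are not given: they have to be found in the camera images.
- tin_mid (a point): centre of the fallen paint tin: a bare metal tin with a paper band, 56 mm in diameter and 66 mm high, 0.2 kg, lying on its side on the bench in front of the gate at the start. z is the tin's own axis, towards its lid; this point is half-way between base and lid.
- tin: the same fallen tin; origin at the centre of its base, z towards its lid
- tray: shallow plywood lane tray, fixed to the bench, to the right of the gate as seen from the robot, 310 x 84 mm outside; its floor is 4 mm thick, lips 5 mm thick rise to 12 mm above the bench, inside width 74 mm. Origin under its centre on the bench; x runs along the lane, y across it, z up. The gap for the fallen tin is the middle of the tray.
- tin_near_mid (a point): centre of the like tin that stands in the tray towards its -x end, about 98 mm from the middle of the tray; z is its axis, up
- tin_far_mid (a point): centre of the like tin that stands in the tray towards its +x end, about 98 mm from the middle; z is its axis, up
- cage: spray store: mesh cage with plywood base and roof, 200 mm deep, 380 mm wide, 222 mm high, fixed to the bench. Origin on the bench under the middle of its front; the front faces of gate and posts lie in its plane x = 0; -x points out of the front towards the robot, y to the left as seen from the robot, z up
- gate (a joint): opening angle of the gate (rad): 0 shut, grows as its free edge swings towards the robot. Upright hinge on the left (+y) side of the cage; free edge 297 mm from the hinge line, so 0.51 rad is 150 mm open. A spring shuts it with 0.6 + 1.0 x angle N m (about 4.5 N at the knob). It cannot open while the bolt is in the keeper. Frame 18 mm thick, 18 to 208 mm above the bench
- gate_hinge (a point): point on the gate's upright hinge line, at bolt height, 192 mm above the bench. Its axes turn with the gate: y lies in the gate's face, from the free edge to the hinge, -x out of its front face, z up
- gate_edge (a point): point on the gate's front face at its free edge, 192 mm above the bench
- knob (a point): centre of the bolt's steel ball knob, 22 mm in diameter, on an 8 mm stem, 50 mm in front of the gate's face, about 183 mm above the bench at the start. Axes of the bolt: y along the rod, the way it is drawn (towards the hinge), -x away from the gate, z up. Free above and 25 mm beside it; the barrel lies 16 mm behind the ball
- rod (a joint): how far the bolt rod is drawn back (m): 0 to 0.003 shot at the start, 0.038 fully drawn (end stop). Its button nose has wholly left the keeper from 0.030. Rod 10 mm thick, nose 22 mm across; about 2 N of friction
- barrel (a joint): droop of the bolt and barrel about the rear screw of the backplate (rad): 0 level, about 0.095 at the start, resting on the keeper; falls by its weight (0.35 kg) to 0.13 when free, rises to -0.03. The screw is 95 mm from the knob (rod shot), towards the hinge. Above 0.05 the nose is caught behind the keeper; raising the knob 9 mm makes the bolt level and frees it, 8 mm to spare below, 6 above
- keeper: dark steel strap keeper on the fixed post right of the gate, 16 mm wide, lower arm bent up; its front strap stands 32 mm out from the post; nearest edge 9 mm beyond the gate's free edge
- tape: bystander: roll of blue masking tape, 100 mm across, 36 mm high
- screwdriver: bystander: screwdriver, 190 mm long, lying
- brush: bystander: brush, 200 mm long, lying
- mug: bystander: white mug, 90 mm high
- glue: bystander: glue bottle, 52 mm in diameter, 130 mm high
- bit_block: bystander: wooden block with drill bits, 100 x 50 mm
Things that resemble listed ones, but are neither listed nor needed, are in the scene too. What is shaped like the tin but blue or red is not meant.

How it is judged:
By the outcome, as a careful person would: the job done as asked, in the order asked, and still so for the second after the job is handed in, while the arm keeps its last pose, push and grip.
It also fails if it takes over 51 s, if anything falls off the work surface, if the arm or the gripper's body presses on something with over 40 N, if the wrist force passes 120 N, or if a joint passes its speed limit or range.

## Robot

A 6-joint arm with a two-finger parallel gripper is mounted at the origin on the work surface. World frame = base frame: x ahead of the robot, y to its left, z up, the work surface at z = 0. Lengths are in mm, angles in rad, forces in N, time in s.
With the tool pointing down it reaches from about 425 to 950 mm from the base axis. Payload 3.5 kg.
Tool frame: the origin (TCP) lies between the finger pads; the fingertips stand 8 mm ahead of it and the grasp point (between the pads) lies 11 mm behind it; z points along the fingers, y is the line along which they close (so a half turn about z gives the same grasp; the last joint's range is limited). The gripper opens to 85 mm and grips with 20 to 120 N. Pads are 22 mm wide; open, the fingers measure 114 mm over their backs; the gripper's body (76 mm by 85 mm) begins 54 mm behind the grasp point. The pads swing forward as they close: fully open they stand 13 mm farther back than shut.
Start: joints at [1.115, 0.286, 1.577, -0, 1.279, -0.15], TCP at [203.176, 643.681, 239.325] pointing down, gripper open.
Joint ranges: [-2.77, 2.77], [-0.9, 2.22], [0.21, 2.48], [-1.53, 4.67], [0.24, 2.81], [-2.84, 2.84]. Speed limits (rad/s): [2.79, 2.79, 3.14, 3.14, 3.14, 3.14].

## Interface

Orientations are given as a unit quaternion [x, y, z, w].
In Python, from rig import bot gives the robot as it stands.
- The arm moves only by the tool carry_out, never from a script. Its argument "commands" is a list of rows, each a list of 5 numbers: the gripper command: -1 is shut, 1 is fully open, values between are in proportion, then the shift along the tool's x, y, z in cm, then the turn about the tool's z in degrees. In form: [[gripper, dx, dy, dz, yaw], ...]. A call has 1 to 8 rows; each row shifts and turns the commanded pose from where the row before left it, along the tool's axes as they then stand; what a row does not reach is not made up. A row lasts 1/10 s, in which the tool goes at most 50 mm and 8.59 degrees, less where a joint would pass 70% of its speed; a pose out of reach is approached as far as the arm can. A call with a gripper value outside its range is refused whole. The fingers move at their own pace and stop on an object; the grip force is fixed at half the most. Time passes only in rows, so rows that do not move let the fingers close. It gives the time, the measured TCP pose, the force, the opening and the grip force at its end, in the units of the state.
- bot.sense(): the state, without advancing time (a new reading comes with each control period).
- bot.read_camera(name): name is "side" or "top" or "wrist"; returns the picture (384x512x3 uint8, red, green, blue); there is no depth.
- bot.get_calibration(name): a dict with "intrinsics" (3x3 intrinsics, pixels), "rvec" (rotation vector, rad) and "tvec" (3), from world to camera coordinates, as OpenCV has them. Camera axes: x right, y down, z forward; pixel columns grow to the right and rows downward; lengths in mm; the calibration is good to about 2 mm. A picture is of the moment at which its call begins: read the wrist's pose just before it. get_calibration takes no time and is no camera call; for the wrist camera it gives the pose at the moment of the call.
- bot.sign_off(): hands the job in; it is judged then, once.
The state is a dict: "t": time; "q": joint angles; "joint_vel": joint speeds; "tau": joint torques, N m; "ee_pos": TCP position; "orientation": TCP orientation; "ft_force": force on the tool from outside, world axes, zero at the start; "moment": the same for the moment, N m; "width": finger opening in mm; "grip_force": force on a finger pad.
Only numpy, scipy, OpenCV 4.12 (cv2) and the standard library are available. Lean on these libraries where they do the work, as an engineer would, in place of code of your own. Each camera call takes 0.05 s, during which the arm holds its last target. There are 200 camera calls.

## Working session

There is one attempt and no reset: what is moved stays moved. The work goes in short steps, Python scripts to look and compute and a tool call to move; the robot and the scene stay as the last step left them, time stands still between calls to the robot, and variables do not carry over. Pictures are saved under pics/ and viewed, at most 10 in all, crops included, and the job is handed in when it is done.

Besides the shell and the picture viewer there is one more tool, called as name(argument=value, ...), one argument or row to a line, values as JSON. carry_out: Moves the arm, as the interface text tells. Its arguments: {"type":"object","properties":{"commands":{"type":"array"}},"required":["commands"]}

```bash
ls; mkdir -p pics; python3 - <<'E'
from rig import bot
import cv2
print(bot.sense())
for n in ("top","side"):
    im=bot.read_camera(n); cv2.imwrite(f"pics/{n}0.png",cv2.resize(im[:,:,::-1],(800,600),interpolation=cv2.INTER_CUBIC))
    cv2.imwrite(f"pics/raw_{n}0.png",im[:,:,::-1])
    print(n,bot.get_calibration(n))
E
```

```text
pics
{'t': 0.0, 'q': array([ 1.11497698e+00,  2.87162922e-01,  1.57817747e+00,  3.58063964e-05,
        1.27861109e+00, -1.49977962e-01]), 'joint_vel': array([-0.00069256,  0.00085003, -0.00078785,  0.00050798,  0.00033747,
        0.00119492]), 'tau': array([ 2.45199453e-04, -4.05980551e+01, -2.92619938e+01, -1.21534349e-04,
        6.05731897e-03, -6.01343316e-06]), 'ee_pos': array([202.90426558, 643.1107029 , 237.94873999]), 'orientation': array([ 1.52330400e-01,  9.88328922e-01, -1.12060933e-03, -3.68163101e-04]), 'ft_force': array([ 0.36797873, -0.04948024,  0.36444494]), 'moment': array([-0.01743555,  0.02953102,  0.01888674]), 'grip_force': 0.0, 'width': 85.43219578403823}
top {'intrinsics': array([[465.27016644,   0.        , 252.43768247],
       [  0.        , 465.27016644, 197.93284317],
       [  0.        ,   0.        ,   1.        ]]), 'rvec': array([ 2.16361033, -2.20882984,  0.08463693]), 'tvec': array([ -34.56870109,  534.19134012, 1528.92998888])}
side {'intrinsics': array([[368.51283494,   0.        , 256.69030998],
       [  0.        , 368.51283494, 192.45833331],
       [  0.        ,   0.        ,   1.        ]]), 'rvec': array([ 2.12719643, -0.77961362,  0.34858723]), 'tvec': array([-430.63051984,  301.4045672 ,  937.61485198])}
```

View pics/top0.png

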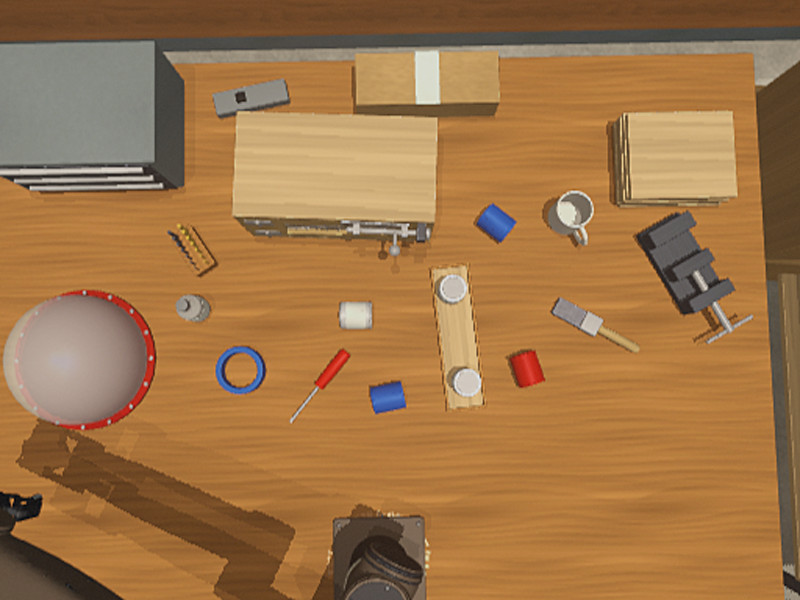

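View pics/side0.png

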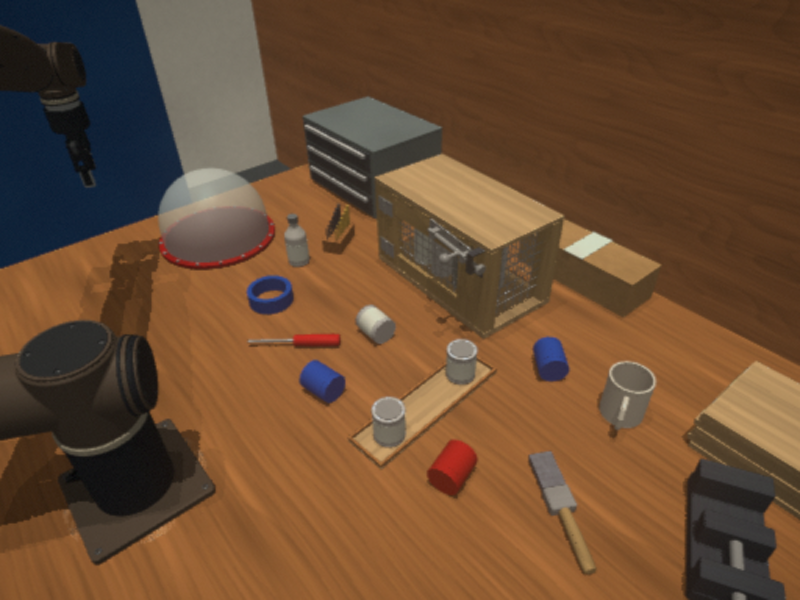

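The top view shows the fallen tin at about (355,315), the tray with its two tins at (453,289) and (467,381), and the knob at about (395,250). The side view shows the tin at (375,323) and the knob at about (445,240). Enlarging both.

```bash
python3 - <<'E'
import cv2
for n,x,y in (("top",150,140),("side",220,130)):
    im=cv2.imread(f"pics/raw_{n}0.png")[y:y+120,x:x+160]
    cv2.imwrite(f"pics/{n}0c.png",cv2.resize(im,(800,600),interpolation=cv2.INTER_CUBIC))
E
cat > h.py <<'E'
import numpy as np, cv2
from rig import bot
def cam(n):
    c=bot.get_calibration(n); return c["intrinsics"],cv2.Rodrigues(c["rvec"])[0],np.array(c["tvec"]).ravel()
def ray(C,p):
    K,R,t=C; return -R.T@t, R.T@np.linalg.solve(K,[p[0],p[1],1.])
def plane(C,p,z):
    o,d=ray(C,p); return o+d*(z-o[2])/d[2]
def tri(*obs):
    A=np.zeros((3,3));b=np.zeros(3)
    for C,p in obs:
        o,d=ray(C,p);d/=np.linalg.norm(d);M=np.eye(3)-np.outer(d,d);A+=M;b+=M@o
    return np.linalg.solve(A,b)
def proj(C,X):
    K,R,t=C;v=K@(R@np.asarray(X,float)+t);return v[:2]/v[2]
E
```

```text
(no output)
```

View pics/top0c.png

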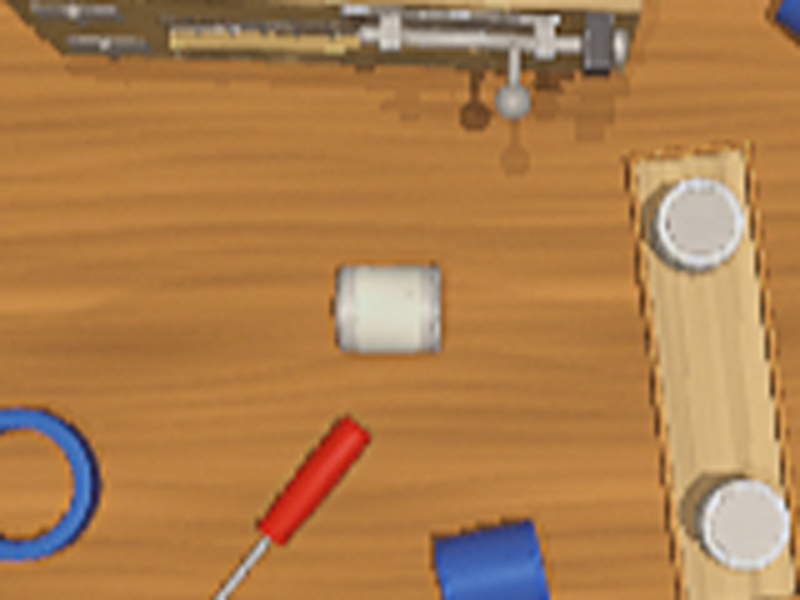

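View pics/side0c.png

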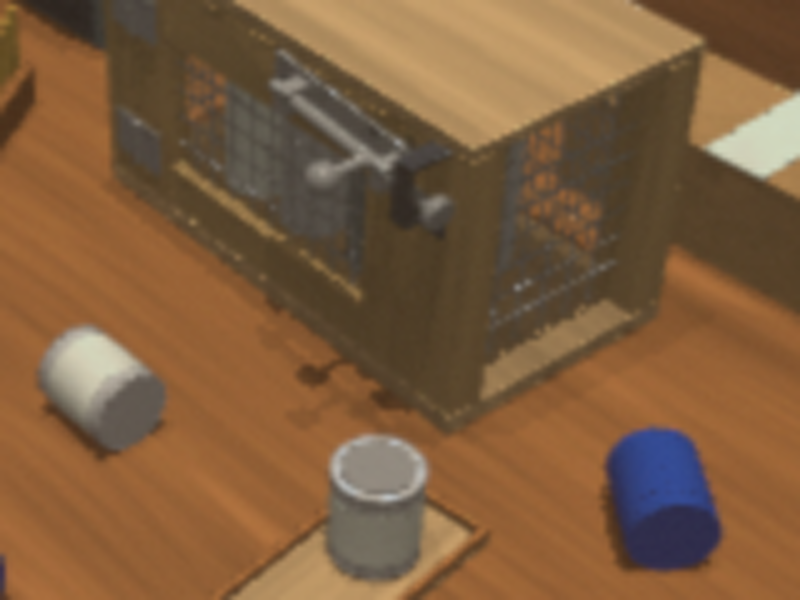

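In the top crop, the tin spans (338..440, 266..352), the knob is at (513,102), and the tray tins' lids are at (700,223) and (746,524). In the side crop, the knob is at (322,173). The tin's near (right, -y) end is plain grey with no bright rim, so it is probably the base.

```bash
python3 - <<'E'
from h import *
np.set_printoptions(precision=1,suppress=True)
T,S=cam("top"),cam("side")
t=lambda x,y:(150+(x+.5)/5-.5,140+(y+.5)/5-.5); s=lambda x,y:(220+(x+.5)/5-.5,130+(y+.5)/5-.5)
print("knob",k:=tri((T,t(513,102)),(S,s(322,173))),proj(T,k)-t(513,102),proj(S,k)-s(322,173))
for n,p,z in (("farlid",(700,223),70),("nearlid",(746,524),70),("tray c1",(630,158),12),("tray c2",(747,148),12),
  ("tinL",(338,309),28),("tinR",(440,309),28),("tinT",(389,266),28),("tinB",(389,352),28),("tin TL",(343,268),28),("tin TR",(438,266),28),("tin BL",(343,352),28),("tin BR",(440,352),28)):
    print(n,plane(T,t(*p),z))
for n,p,z in (("farlid s",(378,468),70),("tinbase end ctr",(130,410),28)): print(n,plane(S,s(*p),z))
f=lambda x,y:((x+.5)/1.5625-.5,(y+.5)/1.5625-.5)
for n,p,z in (("tray c3",(484,405),12),("c4",(446,409),12),("roofL",(234,216),222),("roofR",(436,221),222)): print(n,plane(T,f(*p),z))
E
```

```text
knob [633.8 -45.9 188.8] [-0.2  0.2] [ 0.2 -0. ]
farlid [ 571.6 -166.2   70. ]
nearlid [ 377.7 -190.5   70. ]
tray c1 [ 622.3 -125.3   12. ]
tray c2 [ 627.5 -204.1   12. ]
tinL [523.6  71.2  28. ]
tinR [522.3   3.7  28. ]
tinT [551.5  37.   28. ]
tinB [494.5  38.   28. ]
tin TL [550.8  67.5  28. ]
tin TR [550.8   4.5  28. ]
tin BL [495.1  68.3  28. ]
tin BR [493.8   4.3  28. ]
farlid s [ 571.  -164.3   70. ]
tinbase end ctr [521.7   9.1  28. ]
tray c3 [ 327.1 -230.8   12. ]
c4 [ 320.4 -149.9   12. ]
roofL [699.8 251.8 222. ]
roofR [ 682.8 -125.1  222. ]
```

carry_out(
  commands=[
    [1,0,0,-0.8,8.5],
    [1,0,0,-0.8,8.5],
    [1,0,0,-0.8,8.5],
    [1,0,0,-0.8,8.5],
    [1,0,0,-0.8,8.5],
    [1,0,0,-0.8,8.5],
    [1,0,0,-0.8,8.5],
    [1,0,0,-0.8,8.5],
  ],
)

```text
t: 0.9
ee_pos: [203.1, 643.4, 302.8]
orientation: [0.681, 0.732, -0.001, 0.0]
ft_force: [0.2, -0.3, 0.0]
width: 85.3
grip_force: 0.0
```

carry_out(
  commands=[
    [1,0,0,0,4.5],
    [1,-4.1,2.3,0,0],
    [1,-4.1,2.3,0,0],
    [1,-4.1,2.3,0,0],
    [1,-4.1,2.3,0,0],
    [1,-4.1,2.3,0,0],
    [1,-4.1,2.3,0,0],
    [1,-4.1,2.3,0,0],
  ],
)

```text
t: 1.7
ee_pos: [364.3, 354.8, 302.8]
orientation: [0.707, 0.707, -0.0, -0.0]
ft_force: [1.3, 0.1, -0.0]
width: 85.2
grip_force: 0.0
```

carry_out(
  commands=[
    [1,-4.15,2.26,1.0,0],
    [1,-4.15,2.26,1.0,0],
    [1,-4.15,2.26,1.0,0],
    [1,-4.15,2.26,1.0,0],
    [1,-4.15,2.26,1.0,0],
    [1,-4.15,2.26,1.0,0],
    [1,-4.15,2.26,1.0,0],
    [1,0,0,0,0],
  ],
)

```text
t: 2.5
ee_pos: [523.0, 61.6, 231.1]
orientation: [0.709, 0.705, -0.002, -0.001]
ft_force: [0.0, 0.8, 0.7]
width: 85.2
grip_force: 0.0
```

```bash
python3 - <<'E'
from h import *
print(bot.sense()["ee_pos"])
im=bot.read_camera("wrist");cv2.imwrite("pics/w1.png",im[:,:,::-1])
C=cam("wrist");print(-C[1].T@C[2])
for X in ((523,4,28),(523,71,28),(495,37,28),(551,37,28)):print(X,proj(C,X))
E
```

```text
[522.98586355  61.55666638 231.08675311]
[523.68907786 139.59482291 367.23260596]
(523, 4, 28) [260.08504269 216.68263277]
(523, 71, 28) [259.8682423  156.75022621]
(495, 37, 28) [233.86990964 188.09788139]
(551, 37, 28) [286.11234913 187.93776456]
```

View pics/w1.png

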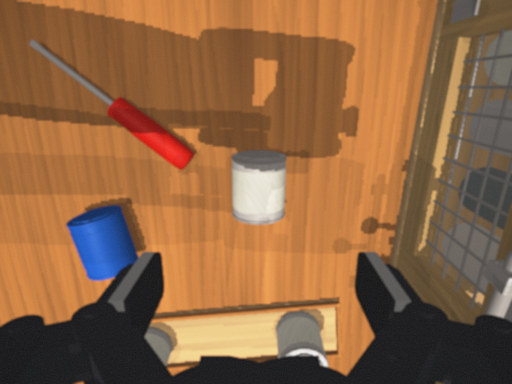

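The wrist view shows the tin at (233..286, 152..222), as predicted. Its +y end face is at (259,158), and I need to enlarge it to tell lid from base.

```bash
python3 - <<'E'
import cv2,numpy as np
a=cv2.imread("pics/w1.png")[140:235,215:305]; b=cv2.imread("pics/raw_side0.png")[190:225,222:260]; c=cv2.imread("pics/w1.png")[300:384,270:345]
r=lambda i,h:cv2.resize(i,(266,h),interpolation=cv2.INTER_CUBIC)
cv2.imwrite("pics/cmp.png",np.hstack([r(a,280),r(b,280),r(c,280)]))
E
```

```text
(no output)
```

View pics/cmp.png

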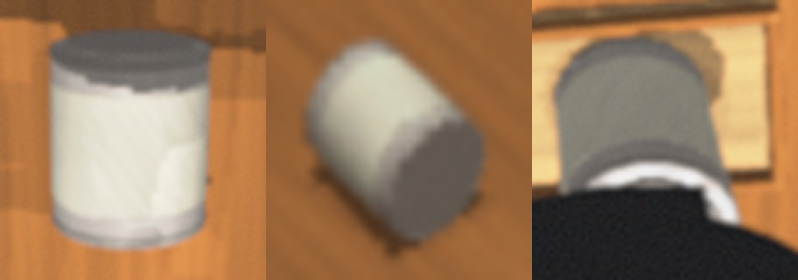

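The +y end shows a rim ring, so it is the lid. The -y end is plain, so it is the base. Descending onto the lid end.

carry_out(
  commands=[
    [1,0,0,4.5,0],
    [1,0,0,4.5,0],
    [1,0,0,4.5,0],
    [1,0,0,4.5,0],
    [1,0,0,1.8,0],
    [1,0,0,1.8,0],
    [1,0,0,0,0],
  ],
)

```text
t: 3.25
ee_pos: [519.3, 67.3, 14.7]
orientation: [0.707, 0.707, -0.002, -0.002]
ft_force: [-0.1, 0.1, 0.1]
width: 85.6
grip_force: 0.0
```

carry_out(
  commands=[
    [1,-0.2,0.2,0,0],
    [1,0,0,0,0],
  ],
)

```text
t: 3.45
ee_pos: [525.6, 64.3, 19.0]
orientation: [0.707, 0.707, 0.001, 0.001]
ft_force: [0.2, -0.6, -0.2]
width: 85.7
grip_force: 0.0
```

carry_out(
  commands=[
    [1,0,0,0,0],
    [1,0,0,0,0],
    [1,0,0,0,0],
  ],
)

```text
t: 3.75
ee_pos: [524.5, 64.0, 18.0]
orientation: [0.707, 0.707, 0.0, 0.0]
ft_force: [-0.8, 0.3, -0.6]
width: 85.4
grip_force: 0.0
```

carry_out(
  commands=[
    [1,0,-0.2,0.3,0],
    [-0.1,0,0,0,0],
    [-0.1,0,0,0,0],
    [-0.1,0,0,0,0],
    [-0.1,0,0,0,0],
    [-0.1,0,0,0,0],
    [-0.1,0,0,0,0],
  ],
)

```text
t: 4.45
ee_pos: [522.4, 64.1, 14.6]
orientation: [0.707, 0.707, 0.0, 0.0]
ft_force: [-1.8, 0.3, 2.7]
width: 53.3
grip_force: 62.9
```

carry_out(
  commands=[
    [-0.1,0,0,-1,0],
    [-0.1,0,0,-2,0],
    [-0.1,0,0,-3,0],
    [-0.1,0,0,-3,0],
    [-0.1,0,0,-1,0],
    [-0.1,0,0,0,0],
    [-0.1,0,0,0,0],
  ],
)

```text
t: 5.15
ee_pos: [521.1, 64.1, 112.9]
orientation: [0.707, 0.707, -0.001, -0.001]
ft_force: [0.2, -0.3, -1.7]
width: 53.5
grip_force: 63.5
```

```bash
python3 - <<'E'
from h import *
s=bot.sense();print(s["ee_pos"],s["width"],s["ft_force"])
im=bot.read_camera("side");w=bot.read_camera("wrist")
p=proj(cam("side"),s["ee_pos"]);print(p)
x,y=(p-[60,50]).astype(int)
a=cv2.resize(im[y:y+100,x:x+120],(480,400),interpolation=cv2.INTER_CUBIC)
b=cv2.resize(w[160:384,100:420],(320,224))
o=np.zeros((400,800,3),np.uint8);o[:,:480]=a;o[:224,480:]=b
cv2.imwrite("pics/lift.png",o[:,:,::-1])
E
```

```text
[521.06201193  64.09756209 112.90130515] 53.52592081995599 [ 0.23259396 -0.27104468 -1.73408495]
[233.54984023 182.76230762]
```

View pics/lift.png

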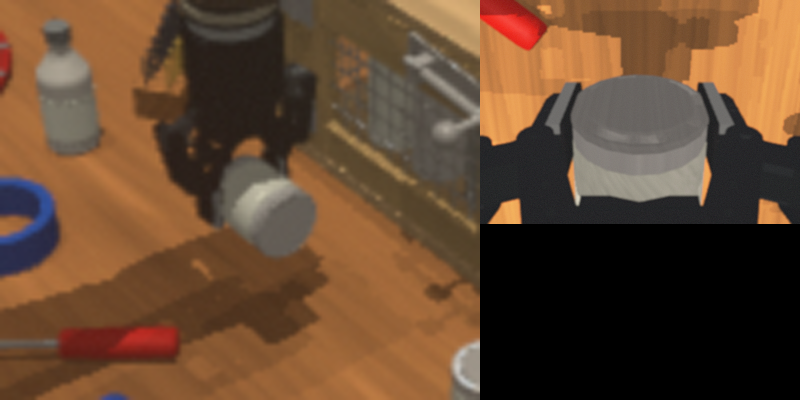

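The side crop shows the tin gripped by its lid end, with the base face at (268,215) and possibly some droop. The wrist crop shows the lid with its ring. I'll measure the droop.

```bash
cat >> h.py <<'E'
def droop(px,x):
    o,d=ray(cam("side"),px);return o+d*(x-o[0])/d[0]
E
python3 - <<'E'
from h import *
np.set_printoptions(precision=1,suppress=True)
print(droop((240,185.75),521), proj(cam("side"),(521,4,126)))
for th in (0,15,30,45):
    t=np.radians(th);ax=np.array([0,-np.cos(t),-np.sin(t)])
    up=np.array([0,-np.sin(t),np.cos(t)]); c=np.array([521,64,127])+60*ax
    P=[proj(cam("side"),c+28*(np.cos(a)*up+np.sin(a)*np.array([1,0,0]))) for a in np.arange(0,6.28,.1)]
    P=(np.array(P)-[173,132])*4; print(th,proj(cam("side"),c),P.min(0),P.max(0))
E
```

```text
[521.   30.1 120.7] [245.2 188.3]
0 [245.2 188. ] [259.2 191. ] [317.3 256.6]
15 [244.9 191.7] [258.4 211. ] [316.6 266.3]
30 [243.9 194.5] [253.5 228. ] [313.8 271.6]
45 [242.2 196.1] [245.2 239.9] [308.6 273.3]
```

Comparing with the projections, the tin is still horizontal, so the grip does not let it swing by itself. I'll lower it and see whether a partial gripper command gives a lighter grip.

carry_out(
  commands=[
    [-0.1,0,0,3,0],
    [-0.1,0,0,3,0],
    [-0.1,0,0,2,0],
    [-0.1,0,0,1,0],
    [-0.1,0,0,0.6,0],
    [-0.1,0,0,0,0],
    [0.2,0,0,0,0],
    [0.2,0,0,0,0],
  ],
)

```text
t: 6.05
ee_pos: [523.2, 64.0, 19.5]
orientation: [0.707, 0.707, 0.001, 0.001]
ft_force: [-0.5, -0.0, -0.7]
width: 53.3
grip_force: 63.6
```

carry_out(
  commands=[
    [0.26,0,0,0,0],
    [0.26,0,0,0,0],
  ],
)

```text
t: 6.25
ee_pos: [522.6, 64.1, 19.0]
orientation: [0.707, 0.707, 0.0, 0.0]
ft_force: [-0.5, -0.6, -2.3]
width: 54.4
grip_force: 38.5
```

carry_out(
  commands=[
    [0.29,0,0,0,0],
    [0.29,0,0,0,0],
  ],
)

```text
t: 6.45
ee_pos: [522.8, 64.0, 19.0]
orientation: [0.707, 0.707, 0.0, 0.001]
ft_force: [0.7, 0.2, 0.5]
width: 55.2
grip_force: 0.0
```

carry_out(
  commands=[
    [0.28,0,0,0.4,0],
    [0.28,0,0,0,0],
    [0.28,0,0,0,0],
  ],
)

```text
t: 6.75
ee_pos: [523.8, 64.0, 15.8]
orientation: [0.707, 0.707, 0.001, 0.001]
ft_force: [0.2, 0.1, 5.6]
width: 55.0
grip_force: 6.1
```

carry_out(
  commands=[
    [0.275,0,0,0,0],
    [0.275,0,0,0,0],
  ],
)

```text
t: 6.95
ee_pos: [523.8, 64.0, 15.8]
orientation: [0.707, 0.707, 0.001, 0.001]
ft_force: [0.2, -0.0, 6.6]
width: 54.6
grip_force: 10.4
```

carry_out(
  commands=[
    [0.28,0,0,0,0],
    [0.28,-0.42,0,-0.76,0],
    [0.28,-0.51,0,-0.7,0],
    [0.28,-0.6,0,-0.62,0],
    [0.28,0,0,0,0],
  ],
)

```text
t: 7.45
ee_pos: [522.8, 47.9, 36.1]
orientation: [0.708, 0.707, 0.0, 0.001]
ft_force: [0.4, 0.0, -2.3]
width: 54.5
grip_force: 8.5
```

```bash
cat > look.py <<'E'
from h import *
import sys
s=bot.sense();print(s["ee_pos"].round(1),s["width"],s["grip_force"],s["ft_force"].round(1))
im=bot.read_camera("side")
p=proj(cam("side"),s["ee_pos"]);x,y=(p-[60,50]).astype(int);print(x,y)
cv2.imwrite(f"pics/{sys.argv[1]}.png",cv2.resize(im[y:y+100,x:x+120],(720,600),interpolation=cv2.INTER_CUBIC)[:,:,::-1])
cv2.imwrite(f"pics/{sys.argv[1]}_w.png",bot.read_camera("wrist")[:,:,::-1])
E
python3 look.py arc1
```

```text
[522.8  47.9  36.1] 54.51223522661028 8.471972644329071 [ 0.4  0.  -2.3]
178 153
```

View pics/arc1.png

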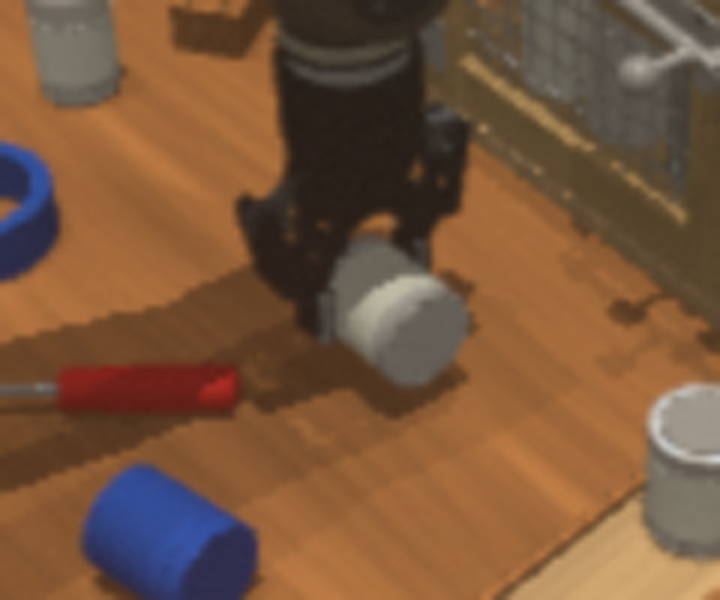

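The crop shows the tin lifted but hardly rotated, with the base face at (370..470, 287..387). I'll set it back down, lighten the grip further and lift again.

carry_out(
  commands=[
    [0.28,0,0,1.2,0],
    [0.28,0,0,0.5,0],
    [0.285,0,0,0,0],
    [0.285,0,0,0,0],
    [0.285,0,0,-0.5,0],
    [0.285,0,0,-1.5,0],
    [0.285,0,0,-2.5,0],
    [0.285,0,0,-0.5,0],
  ],
)

```text
t: 8.35
ee_pos: [524.9, 48.7, 72.2]
orientation: [0.707, 0.707, 0.002, 0.003]
ft_force: [0.5, -0.3, -2.2]
width: 54.6
grip_force: 2.1
```

carry_out(
  commands=[
    [0.285,0,0,0,0],
    [0.285,0,0,0,0],
  ],
)

```text
t: 8.55
ee_pos: [522.4, 48.9, 68.6]
orientation: [0.707, 0.707, 0.0, 0.0]
ft_force: [-0.2, -0.2, 1.0]
width: 54.6
grip_force: 1.1
```

```bash
cat > fit.py <<'E'
# estimate tin droop angle: correlate side image with hypotheses of base-face/side regions, ascii shown
from h import *
import sys
s=bot.sense();e=s["ee_pos"];print(e.round(1),round(s["width"],1),round(s["grip_force"],1),s["ft_force"].round(1))
im=bot.read_camera("side");C=cam("side")
g=cv2.cvtColor(im,cv2.COLOR_RGB2HSV)
c=e+[0,-25,-5]; p=proj(C,c).astype(int); x0,y0=p[0]-24,p[1]-20
for y in range(y0,y0+44):
    print("%3d "%y+"".join(" " if g[y,x,1]>75 else ("." if g[y,x,2]<70 else ("o" if g[y,x,2]<150 else "#")) for x in range(x0,x0+52)))
print("x0",x0)
gp=e+[0,0,14]
for th in range(0,91,15):
    t=np.radians(th);ax=np.array([0,-np.cos(t),-np.sin(t)]);up=np.array([0,-np.sin(t),np.cos(t)]); b=gp+60*ax
    P=np.array([proj(C,b+28*(np.cos(a)*up+np.sin(a)*np.array([1,0,0]))) for a in np.arange(0,6.28,.1)])
    print(th,"base ctr",proj(C,b).round(0),"x",P[:,0].min().round(),P[:,0].max().round(),"y",P[:,1].min().round(),P[:,1].max().round())
E
python3 fit.py
```

```text
[522.4  48.9  68.6] 54.6 1.1 [-0.2 -0.2  1. ]
180 .                                                   
181                                                     
182                                                     
183                                                     
184                              .                      
185                             ..                      
186                              o                      
187                              o                      
188                              o                      
189                 oooooo       o                      
190               .oooooooooo.   o                      
191               .ooooooooooo.  o                      
192              ..oooooooooooo. o                      
193              ..ooooooooooooo                        
194             .o.ooooooooooooo                        
195             .o.ooooooooooooo                        
196             .o.ooooooooooooo                        
197             .o.ooooooooooooo                        
198             .o.ooooooooo
[... 1123 characters left out ...]
                                             
219                                                     
220                                                     
221                                                     
222                                                     
223                                                     
x0 218
0 base ctr [249. 201.] x 242.0 256.0 y 193.0 209.0
15 base ctr [249. 205.] x 242.0 256.0 y 198.0 212.0
30 base ctr [248. 208.] x 240.0 255.0 y 202.0 213.0
45 base ctr [246. 209.] x 238.0 254.0 y 205.0 213.0
60 base ctr [244. 209.] x 236.0 252.0 y 206.0 213.0
75 base ctr [241. 209.] x 233.0 250.0 y 204.0 213.0
90 base ctr [238. 207.] x 230.0 247.0 y 201.0 212.0
```

```bash
python3 - <<'E'
from h import *
im=bot.read_camera("side");w=bot.read_camera("wrist");s=bot.sense();print(s["ft_force"],s["grip_force"],s["ee_pos"])
o=np.zeros((560,800,3),np.uint8);o[:560,:480]=cv2.resize(im[150:220,210:270],(480,560),interpolation=cv2.INTER_CUBIC);o[:224,480:]=w[160:384,100:420]
cv2.imwrite("pics/p9.png",o[:,:,::-1])
E
```

```text
[0.30439507 0.44731682 1.28438635] 1.2038497254252434 [522.20286037  48.84510111  67.96310735]
```

View pics/p9.png

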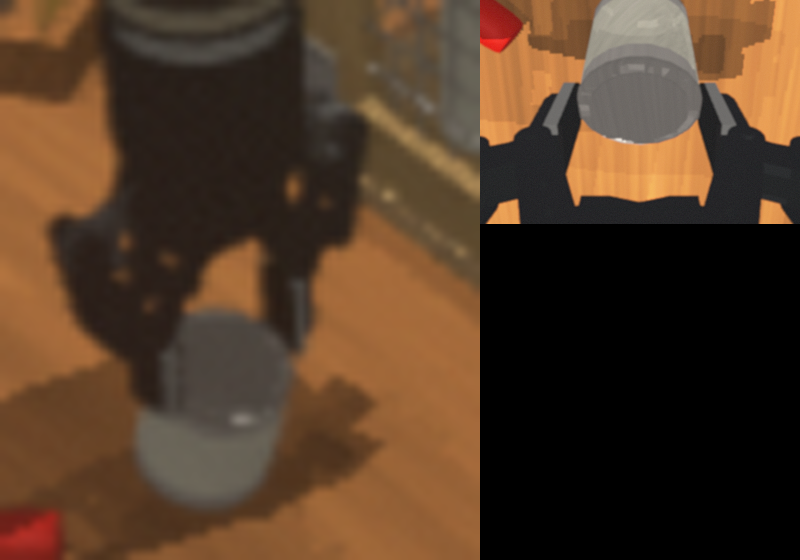

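The side crop shows the tin hanging roughly upright with the lid face at (235,370), leaning somewhat. The wrist crop shows the lid centred at (640,100), which is raw (260,260). I'll triangulate the lid to get the lean.

```bash
python3 - <<'E'
from h import *
np.set_printoptions(precision=1,suppress=True)
S,W=cam("side"),cam("wrist")
sp=(210+235/8-.5,150+368/8-.5); wp=(260,258)
l=tri((S,sp),(W,wp));print("lid",l,proj(S,l)-sp,proj(W,l)-wp)
def rim(c,th,C):
    t=np.radians(th);ax=np.array([0,-np.cos(t),-np.sin(t)]);up=np.array([0,-np.sin(t),np.cos(t)])
    out=[]
    for b in (c,c+66*ax):
        P=np.array([proj(C,b+28*(np.cos(a)*up+np.sin(a)*np.array([1,0,0]))) for a in np.arange(0,6.28,.1)]);out+=[P.min(0),P.max(0)]
    return np.array(out)
print("obs side lid x 231-246 y 188.5-204; body bottom y 213, x 227; wrist lid x 199..321->raw 200-321/.. rows 218-303")
for th in (70,90,100,110,120,130):
    print(th,"S",rim(l,th,S).ravel(),"W",rim(l,th,W).ravel())
E
```

```text
lid [525.1  48.8  67.5] [-0.6  0.2] [4.  2.1]
obs side lid x 231-246 y 188.5-204; body bottom y 213, x 227; wrist lid x 199..321->raw 200-321/.. rows 218-303
70 S [229.8 191.9 246.7 199.7 235.2 209.6 251.7 218. ] W [203.4 199.5 324.7 321.8 220.2 201.6 304.9 286.7]
90 S [229.5 190.3 247.  201.3 230.9 205.7 247.7 216.9] W [203.3 202.9 324.8 311.4 219.7 167.9 305.6 248.5]
100 S [229.5 189.5 247.  202.2 228.8 203.  245.6 215.7] W [203.2 207.7 324.9 304.4 218.8 152.2 306.6 230. ]
110 S [229.6 188.6 246.9 203.  226.8 200.  243.4 214. ] W [203.1 214.6 325.2 296.6 217.6 137.6 308.2 212. ]
120 S [229.8 188.  246.6 203.7 225.  196.8 241.2 211.9] W [202.9 223.5 325.4 288.1 215.8 124.3 310.2 194.6]
130 S [230.  187.4 246.4 204.1 223.5 193.5 239.2 209.5] W [202.8 234.1 325.5 279.2 213.6 113.1 312.9 177.6]
```

The fit gives about 110° of rotation. The tin has slid down and stands on its base edge on the bench, leaning about 20° towards -y, so it will settle upright by itself. I'll ease it upright by moving +y, then open.

carry_out(
  commands=[
    [0.285,0.4,0,0,0],
    [0.285,0.5,0,0,0],
    [0.285,0.5,0,0,0],
    [0.285,0.4,0,0,0],
    [0.29,0,0,0,0],
    [0.35,0,0,0,0],
    [0.5,0,0,0,0],
    [0.6,0,0,0,0],
  ],
)

```text
t: 9.5
ee_pos: [522.3, 66.6, 68.3]
orientation: [0.707, 0.707, 0.0, 0.0]
ft_force: [-0.6, -1.1, 0.3]
width: 67.8
grip_force: 0.0
```

```bash
python3 fit.py | head -46; python3 - <<'E'
from h import *
np.set_printoptions(precision=1,suppress=True)
cv2.imwrite("pics/w_a.png",bot.read_camera("wrist")[:,:,::-1])
S=cam("side")
for y in (60,65,70,75):
  for z in (0,66):
    P=np.array([proj(S,(523+28*np.cos(a),y+28*np.sin(a),z)) for a in np.arange(0,6.28,.1)]);print(y,z,P.min(0),P.max(0))
E
```

```text
[522.3  66.6  68.3] 67.8 0.0 [-0.6 -1.1  0.3]
178      .                                              
179                                                     
180                               .                     
181                              ..                     
182                               o                     
183                               o                     
184                               o                     
185                               ..                    
186                               .                     
187                               .                     
188                                                     
189                ooooooooo                            
190            .oooooooooooooo                          
191           .ooooooooooooooo                          
192           oo.oooooooooooooo                         
193           oo.oooooooooooooo                         
194           oo.oooooooooooooo                         
195           .o.oooooooooooooo                         
196           .ooooooooooooo
[... 1028 characters left out ...]
                          
215                                                     
216                                                     
217                                                     
218                                                     
219                                                     
220                                                     
221                                                     
x0 215
60 0 [228.4 204.7] [245.2 215.7]
60 66 [227.  189.4] [244.3 200.3]
65 0 [227.5 204. ] [244.2 215. ]
65 66 [226.1 188.7] [243.4 199.5]
70 0 [226.6 203.2] [243.3 214.2]
70 66 [225.2 188. ] [242.4 198.7]
75 0 [225.8 202.5] [242.4 213.4]
75 66 [224.3 187.3] [241.5 198. ]
```

The tin now stands upright at about (523, 69). I'll grip it across the middle and lift it.

carry_out(
  commands=[
    [0.7,0.2,0,1.0,0],
    [0.7,0,0,1.5,0],
    [0.7,0,0,0.7,0],
    [0.7,0,0,0,0],
    [0.7,0,0,0,0],
  ],
)

```text
t: 10.1
ee_pos: [521.8, 68.8, 35.5]
orientation: [0.707, 0.707, -0.0, -0.0]
ft_force: [0.3, -0.6, -0.2]
width: 72.9
grip_force: 0.0
```

carry_out(
  commands=[
    [0.1,0,0,0,0],
    [0.1,0,0,0,0],
    [0.1,0,0,0,0],
    [0.1,0,0,0,0],
  ],
)

```text
t: 10.5
ee_pos: [523.0, 68.7, 36.9]
orientation: [0.707, 0.707, 0.001, 0.001]
ft_force: [1.1, -0.5, 2.1]
width: 53.2
grip_force: 63.5
```

carry_out(
  commands=[
    [0.1,0,0,-1,0],
    [0.1,0,0,-2,0],
    [0.1,0,0,-1,0],
    [0.1,0,0,0,0],
    [0.1,0,0,0,0],
  ],
)

```text
t: 11.0
ee_pos: [521.8, 68.8, 75.9]
orientation: [0.707, 0.707, -0.0, -0.0]
ft_force: [-0.2, -0.3, -3.1]
width: 53.9
grip_force: 63.5
```

carry_out(
  commands=[
    [0.1,-2.0,-0.3,0,0],
    [0.1,-4.0,-0.8,0,0],
    [0.1,-4.0,-0.8,0,0],
    [0.1,-4.0,-0.8,0,0],
    [0.1,-4.0,-0.8,0,0],
    [0.1,-4.0,-0.8,0,0],
    [0.1,-2.6,-0.4,0,0],
    [0.1,0,0,0,0],
  ],
)

```text
t: 11.8
ee_pos: [474.2, -180.0, 75.4]
orientation: [0.709, 0.705, -0.0, -0.0]
ft_force: [0.3, 0.4, -2.5]
width: 53.8
grip_force: 63.6
```

carry_out(
  commands=[
    [0.1,0,0,0,0],
    [0.1,0,0,0,0],
    [0.1,0,0,0,0],
  ],
)

```text
t: 12.1
ee_pos: [474.9, -176.0, 75.6]
orientation: [0.707, 0.708, -0.0, -0.001]
ft_force: [-0.3, -0.5, -3.0]
width: 53.8
grip_force: 63.6
```

```bash
python3 - <<'E'
from h import *
np.set_printoptions(precision=1,suppress=True)
s=bot.sense();print(s["ee_pos"],s["ft_force"])
im=bot.read_camera("side");w=bot.read_camera("wrist");S,W=cam("side"),cam("wrist")
e=s["ee_pos"]
for dy in (-6,0,6):
  P=np.array([proj(S,(e[0]+28*np.cos(a),e[1]+dy+28*np.sin(a),40)) for a in np.arange(0,6.28,.1)]);print(dy,P.min(0),P.max(0))
x,y=proj(S,e).astype(int);x-=35;y-=30
o=np.zeros((560,800,3),np.uint8);o[:,:560]=cv2.resize(im[y:y+70,x:x+70],(560,560),interpolation=cv2.INTER_CUBIC);o[:288,560:]=w[96:384,140:380]
cv2.imwrite("pics/hold.png",o[:,:,::-1]);print(x,y)
E
```

```text
[ 474.9 -176.    75.6] [-0.3 -0.5 -3. ]
-6 [264.6 242.4] [284.5 257.3]
0 [263.2 241.3] [283.1 256. ]
6 [261.8 240.2] [281.6 254.8]
238 209
```

View pics/hold.png

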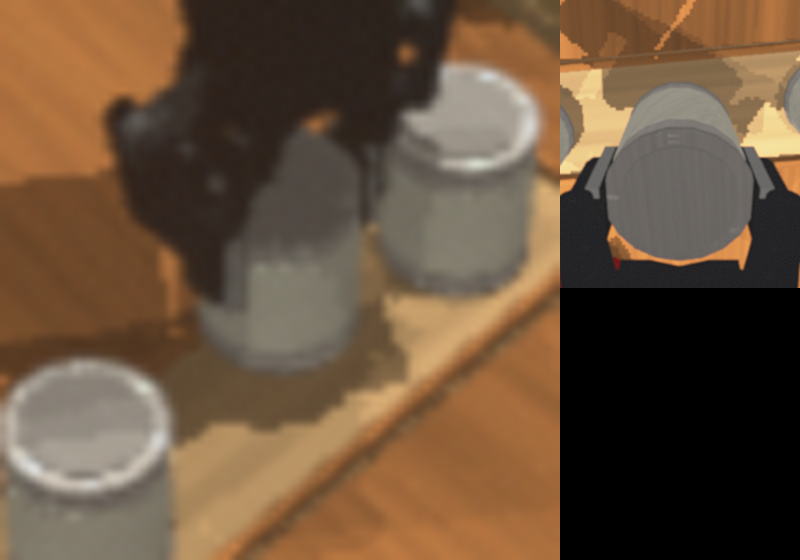

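The tin hangs upright, lid up, over the gap: its bottom edge is at raw (262.6..282.6, 255.5), which matches the TCP position. Lowering it.

carry_out(
  commands=[
    [0.1,0,-0.05,1,0],
    [0.1,0,0,1.2,0],
    [0.1,0,0,0.8,0],
    [0.1,0,0,0.2,0],
    [0.1,0,0,0,0],
    [0.1,0,0,0,0],
  ],
)

```text
t: 12.8
ee_pos: [474.8, -177.4, 44.2]
orientation: [0.707, 0.707, 0.0, 0.0]
ft_force: [0.1, 0.5, -2.7]
width: 53.7
grip_force: 63.6
```

carry_out(
  commands=[
    [0.1,0,0,0.15,0],
    [0.1,0,0,0.1,0],
    [0.1,0,0,0,0],
    [0.1,0,0,0,0],
  ],
)

```text
t: 13.2
ee_pos: [474.6, -177.3, 41.8]
orientation: [0.707, 0.707, 0.0, 0.0]
ft_force: [0.1, -0.6, -2.0]
width: 53.7
grip_force: 63.6
```

carry_out(
  commands=[
    [0.1,0,0,0.1,0],
    [0.1,0,0,0,0],
    [0.28,0,0,0,0],
    [0.3,0,0,0,0],
    [0.4,0,0,0,0],
    [0.55,0,0,0,0],
    [0.6,0,0,0,0],
    [0.6,0,0,0,0],
  ],
)

```text
t: 14.0
ee_pos: [474.7, -177.3, 40.7]
orientation: [0.707, 0.707, 0.0, 0.0]
ft_force: [0.6, 0.0, 0.4]
width: 68.7
grip_force: 0.0
```

carry_out(
  commands=[
    [0.6,0,0,-1.0,0],
    [0.6,0,0,-2,0],
    [0.6,0,0,-3,0],
    [0.6,0,0,-4,0],
    [0.6,0,0,-4,0],
    [0.6,0,0,-4,0],
    [0.6,0,0,-3,0],
    [0.6,0,0,0,0],
  ],
)

```text
t: 14.8
ee_pos: [477.0, -178.6, 257.6]
orientation: [0.707, 0.707, 0.001, 0.006]
ft_force: [-0.7, -0.4, 0.3]
width: 68.2
grip_force: 0.0
```

```bash
python3 - <<'E'
from h import *
np.set_printoptions(precision=1,suppress=True)
s=bot.sense();print(s["ee_pos"],s["t"])
im=bot.read_camera("side");cv2.imwrite("pics/placed.png",im[:,:,::-1]);S=cam("side")
g=cv2.cvtColor(im,cv2.COLOR_RGB2HSV)
for z in (4,70):
  P=np.array([proj(S,(474.5+28*np.cos(a),-177.5+28*np.sin(a),z)) for a in np.arange(0,6.28,.1)]);print(z,P.min(0),P.max(0))
for y in range(232,276):
    print("%3d "%y+"".join(" " if g[y,x,1]>75 else ("." if g[y,x,2]<70 else ("o" if g[y,x,2]<150 else "#")) for x in range(240,320)))
# knob: bright blob search in side and top near predicted
for n,k in (("side",(284,164)),("top",(252,160))):
    C=cam(n);i=bot.read_camera(n);cv2.imwrite(f"pics/k_{n}.png",i[:,:,::-1])
    print(n,proj(C,(633.8,-45.9,188.8)))
E
```

```text
[ 477.  -178.6  257.6] 14.8
4 [263.6 250.2] [283.1 265.1]
70 [263.3 234.2] [283.6 248.9]
232                                               oooooooooooooooooo                
233                                               oooooooooooooooooo                
234                                oooo           oooooooooooooooooo                
235                             oooooooooo        oooooooooooooooooo                
236                           oooooooooooooo      oooooooooooooooooo                
237                          ooooooooooooooooo   ooooooooooooooooooo                
238                         ooooooooooooooooo#o   oooooooooooooooooo                
239                        ooooooooooooooooo###   oooooooooooooooooo                
240                        oooooooooooooooooo##o  oooooooooooooooooo                
241                        oooooooooooooooooo##o  ooooooooooooooooo                 
242                        o#oooooooooooooooo##o   oooooooooooooooo                 
243                        o#ooooooooooooooo###     oooooooooooooo          
[... 2065 characters left out ...]
###oooo                                                             
269 ooo###########ooooo                                                             
270 oooooooo##ooooooooo                                                             
271 ooooooooooooooooooo                                                             
272 ooooooooooooooooooo                                                             
273 ooooooooooooooooooo                                                             
274 ooooooooooooooooooo                                                             
275 ooooooooooooooooooo                                                             
side [284.2 164.2]
top [252.  160.2]
```

The tin is standing exactly where predicted, with its bright lid rim up. Now to the knob.

carry_out(
  commands=[
    [-0.15,2.6,3.2,0,0],
    [-0.15,2.6,3.2,0,0],
    [-0.15,2.6,3.2,0,0],
    [-0.15,2.6,3.2,0,0],
    [-0.15,2.7,3.0,0,0],
    [-0.15,0,0,0,-8],
    [-0.15,0,0,0,-8],
    [-0.15,0,0,0,-8],
  ],
)

```text
t: 15.75
ee_pos: [631.7, -45.5, 247.5]
orientation: [0.542, 0.84, -0.001, -0.003]
ft_force: [0.3, 0.1, 0.4]
width: 36.3
grip_force: 0.0
```

carry_out(
  commands=[
    [-0.15,0,0,0,-8],
    [-0.15,0,0,0,-8],
    [-0.15,0,0,0,-8],
    [-0.15,0,0,0,-8],
    [-0.15,0,0,0,-8],
    [-0.15,0,0,0,-8],
    [-0.15,0,0,0,-8],
    [-0.15,0,0,0,0.5],
  ],
)

```text
t: 16.55
ee_pos: [631.6, -46.0, 248.1]
orientation: [0.092, 0.996, 0.0, -0.002]
ft_force: [-0.3, -0.7, 0.1]
width: 36.3
grip_force: 0.0
```

carry_out(
  commands=[
    [-0.15,0,0,0,-7.5],
    [-0.15,0,0,0,0],
    [-0.15,0,0,0,0],
    [-0.15,0,0,0,0],
  ],
)

```text
t: 16.95
ee_pos: [632.4, -46.2, 250.1]
orientation: [0.028, 1.0, 0.0, -0.0]
ft_force: [-0.3, -0.3, -0.3]
width: 36.5
grip_force: 0.0
```

```bash
python3 - <<'E'
from h import *
np.set_printoptions(precision=2,suppress=True)
s=bot.sense();print(s["ee_pos"],s["orientation"],s["width"],s["q"])
W=cam("wrist");w=bot.read_camera("wrist");cv2.imwrite("pics/wk.png",w[:,:,::-1])
p=proj(W,(633.8,-45.9,186));print(p,"cam",-W[1].T@W[2])
x,y=p.astype(int);g=cv2.cvtColor(w,cv2.COLOR_RGB2HSV)
for r in range(y-36,y+36,2):
    print("%3d "%r+"".join("%s"%(" " if g[r,c,1]>75 else ".:oO#"[min(4,int(g[r,c,2])//52)]) for c in range(x-60,x+60)))
print(x-60)
E
```

```text
[632.42 -46.23 250.12] [ 0.03  1.    0.   -0.  ] 36.4526762406573 [-0.23  0.19  1.67 -0.    1.28 -1.75]
[261.37 214.14] cam [556.35 -42.95 385.62]
178                                                                                                                         
180                                                                                                                         
182                                                                                                                         
184                                                                                                                         
186                                                                                                                         
188                                                                                                                         
190                                                                                                                         
192                                                                           
[... 2850 characters left out ...]
       :::::::ooo::          oooooooooooooooooo::ooooooooooooooooooooo:
240 .::::oooooooo::::                                       :::o:oo:ooo:                            ::::::::ooooooooo     oo
242 ::::ooooooooo::....:                                    :::::o:oooo:           oooo              :....::::::::::oo     o
244 :::ooooooo:::::....            ooo                      ::::o:o:ooo:           oooooooo           ....:::oooo:o:ooo    o
246 :::oooooo::o::.....           oo:::::::::::::o          :::::oooo:::           oooooooooo        :.....:::o:::::::ooo:::
248 ::ooooo:o:::::.....          ooo:::::::::::::o         :oooooooooooo           oo:oooo::oooooooo::.....:::o::o::o:::o:::
201
```

```bash
python3 - <<'E'
from h import *
np.set_printoptions(precision=2,suppress=True)
w=cv2.imread("pics/wk.png");g=cv2.cvtColor(w,cv2.COLOR_BGR2HSV)
m=(g[196:230,235:290,1]<=75).astype(np.uint8)
c=max(cv2.findContours(m,cv2.RETR_EXTERNAL,cv2.CHAIN_APPROX_NONE)[0],key=len)
p,r=cv2.minEnclosingCircle(c);p=np.array(p)+[235,196];print("wrist ball",p,r)
W,T,S=cam("wrist"),cam("top"),cam("side")
def ball(n,k):
    i=cv2.imread(f"pics/raw_{n}0.png");x,y=np.array(k,int);return i
tp=(150+513.5/5-.5,140+102.5/5-.5);sp=(220+322.5/5-.5,130+173.5/5-.5)
X=tri((W,p),(T,tp),(S,sp));print("all",X,[proj(C,X)-q for C,q in ((W,p),(T,tp),(S,sp))])
print("W+S",tri((W,p),(S,sp)),"range from size",W[0][0,0]*11/r, "cam dist",np.linalg.norm(X+W[1].T@W[2]))
for z in (181,183,185,187): print(z,plane(W,p,z),plane(T,tp,z))
E
```

```text
wrist ball [262.04 213.89] 17.088529586791992
all [633.54 -45.75 188.54] [array([-0.42,  1.05]), array([-0.21,  0.3 ]), array([0.14, 0.04])]
W+S [632.92 -45.54 188.78] range from size 212.80960348973898 cam dist 211.82894368711834
181 [635.76 -45.54 181.  ] [635.59 -46.44 181.  ]
183 [634.98 -45.52 183.  ] [635.28 -46.42 183.  ]
185 [634.21 -45.49 185.  ] [634.97 -46.41 185.  ]
187 [633.43 -45.47 187.  ] [634.66 -46.4  187.  ]
```

carry_out(
  commands=[
    [-0.15,-0.15,0,2,0],
    [-0.15,0,0,2,0],
    [-0.15,0,0,2,0],
    [-0.15,0,0,1.0,0],
    [-0.15,0,0,0.5,0],
    [-0.15,0,0,0,0],
    [-0.15,0,0,0,0],
    [-0.15,0,0,0,0],
  ],
)

```text
t: 17.8
ee_pos: [634.8, -46.5, 177.0]
orientation: [0.026, 1.0, -0.0, 0.001]
ft_force: [-0.1, 0.8, -0.4]
width: 36.6
grip_force: 0.0
```

carry_out(
  commands=[
    [-0.15,0,0.07,0.3,0],
    [-0.3,0,0,0,0],
    [-0.45,0,0,0,0],
    [-0.6,0,0,0,0],
    [-0.7,0,0,0,0],
    [-0.7,0,0,0,0],
  ],
)

```text
t: 18.4
ee_pos: [634.3, -45.4, 172.9]
orientation: [0.026, 1.0, 0.0, 0.0]
ft_force: [-0.3, 1.6, 2.7]
width: 18.6
grip_force: 58.5
```

carry_out(
  commands=[
    [-0.7,0,0,-0.2,0],
    [-0.7,0,0,-0.3,0],
    [-0.7,0,0,-0.3,0],
    [-0.7,0,0,-0.1,0],
    [-0.7,0,0,0,0],
    [-0.7,0,0,0,0],
    [-0.7,0,0,0,0],
  ],
)

```text
t: 19.1
ee_pos: [633.4, -45.7, 180.2]
orientation: [0.026, 1.0, -0.0, -0.001]
ft_force: [3.3, 1.3, -13.9]
width: 19.0
grip_force: 58.7
```

carry_out(
  commands=[
    [-0.54,0,0,0,0],
    [-0.54,0,0,0,0],
  ],
)

```text
t: 19.3
ee_pos: [634.3, -45.8, 183.1]
orientation: [0.026, 1.0, 0.0, 0.0]
ft_force: [-0.1, 1.2, -5.7]
width: 19.9
grip_force: 31.1
```

carry_out(
  commands=[
    [-0.54,0,0.3,0,0],
    [-0.54,0,0.3,0,0],
    [-0.54,0,0.3,0,0],
    [-0.54,0,0,0,0],
    [-0.54,0,0,0,0],
  ],
)

```text
t: 19.8
ee_pos: [634.8, -36.3, 181.9]
orientation: [0.026, 1.0, 0.0, 0.0]
ft_force: [0.3, -1.2, -5.0]
width: 20.0
grip_force: 31.2
```

carry_out(
  commands=[
    [-0.54,0,0.4,0,0],
    [-0.54,0,0.4,0,0],
    [-0.54,0,0.2,0,0],
    [-0.54,0,0,0,0],
    [-0.54,0,0,0,0],
  ],
)

```text
t: 20.3
ee_pos: [635.3, -26.1, 181.6]
orientation: [0.026, 1.0, 0.001, 0.0]
ft_force: [-0.3, 0.4, -4.5]
width: 19.3
grip_force: 31.2
```

carry_out(
  commands=[
    [-0.54,0,0.4,0,0],
    [-0.54,0,0.4,0,0],
    [-0.54,0,0.2,0,0],
    [-0.54,0,0,0,0],
    [-0.54,0,0,0,0],
  ],
)

```text
t: 20.8
ee_pos: [635.7, -16.2, 181.6]
orientation: [0.026, 1.0, 0.0, 0.0]
ft_force: [-0.6, -0.0, -5.4]
width: 19.9
grip_force: 31.2
```

carry_out(
  commands=[
    [-0.54,0,0.3,0,0],
    [-0.54,0,0.25,0,0],
    [-0.54,0,0,0,0],
    [-0.54,0,0,0,0],
  ],
)

```text
t: 21.2
ee_pos: [636.0, -10.9, 181.6]
orientation: [0.026, 1.0, 0.0, 0.0]
ft_force: [-0.3, 0.0, -4.9]
width: 19.7
grip_force: 31.2
```

```bash
python3 - <<'E'
from h import *
np.set_printoptions(precision=2,suppress=True)
s=bot.sense();e=s["ee_pos"];print(e,s["ft_force"])
# gate geometry: cage frame from knob: cage y dir 87.2deg; hinge: keeper etc.
th=np.radians(87.2);cy=np.array([np.cos(th),np.sin(th)]);cx=np.array([np.sin(th),-np.cos(th)])
W=cam("wrist");w=bot.read_camera("wrist");cv2.imwrite("pics/wd.png",w[:,:,::-1])
g=cv2.cvtColor(w,cv2.COLOR_RGB2HSV)
p=proj(W,e+[0,0,11]);print(p);x,y=p.astype(int)
for r in range(y-40,min(384,y+90),3):
    print("%3d "%r+"".join("%s"%(" " if g[r,c,1]>75 else ".:oO#"[min(4,int(g[r,c,2])//52)]) for c in range(x-110,x+230,3)))
E
```

```text
[635.99 -10.87 181.62] [-0.3   0.03 -4.89]
[261.47 274.75]
234                                                                                                                 oo
237                                                                                                                   
240                         oooo.               .oooo                                                                 
243                         oooo.               .oooo                                                                 
246                         ooo:.               .:ooo                                                                 
249                        :ooo:.      ooo      .:ooo:   o       o       o       o                        o           
252                     ...:ooo:.   o::o:oooo   .:ooo:...:       o        o       o       oo      oo       :          
255                    ....:ooo:.  ooooooooooo  .:ooo:....        o       o        o       o       oo       :o        
258                    ....oooo..:ooooooooooo:o:..oooo....:       :o  ooooooooooooooooooo
[... 3493 characters left out ...]
.................:ooooooooooooooooooooo:..............................oooo:......................         
351 .........................:ooooooooooooooooooooo:...............................:ooo........................       
354 .........................:ooooooooooooooooooooo:................................:ooo........................      
357 ............................:::::::::::::::::....................................::o..........................    
360 .................................:::::::...........................................::..........................   
363 ....................................................................................:............................
```

```bash
python3 - <<'E'
from h import *
np.set_printoptions(precision=1,suppress=True)
T,S=cam("top"),cam("side");W=cam("wrist")
t=lambda x,y:(150+(x+.5)/5-.5,140+(y+.5)/5-.5); s=lambda x,y:(220+(x+.5)/5-.5,130+(y+.5)/5-.5)
for p,q in (((584,45),(392,175)),((598,45),(405,180))):
    for z in (190,200,210): print("keeper top",z,plane(T,t(*p),z))
print("keeper tri", tri((T,t(598,20)),(S,s(405,180))))
f=lambda x,y:((x+.5)/1.5625-.5,(y+.5)/1.5625-.5)
th=np.radians(87.3);cy=np.array([np.cos(th),np.sin(th)]);cx=np.array([np.sin(th),-np.cos(th)])
k=np.array([634.3,-45.7]);o=np.array([691.3,63.4])
print("knob in cage",(k-o)@cx,(k-o)@cy)
# hinge plates in top crop (x 30..90 upper, 65..145 lower plate)
for p,z in (((30,8),195),((90,12),195),((68,42),60),((145,46),60)): 
    X=plane(T,t(*p),z)[:2]; print("hinge plate cage",(X-o)@cx,(X-o)@cy)
X=plane(T,t(584,45),200)[:2];print("keeper edge cage",(X-o)@cx,(X-o)@cy)
for p,n in (((110,55),"cage front left"),((470,160),"corner")):
    X=plane(S,s(*p),208)[:2];print(n,(X-o)@cx,(X-o)@cy)
# side: front bottom corners z=0
for p in ((112,170),(455,430)): X=plane(S,s(*p),0)[:2];print("bottom corner",X,(X-o)@cx,(X-o)@cy)
E
```

```text
keeper top 190 [667.6 -89.5 190. ]
keeper top 200 [665.8 -89.1 200. ]
keeper top 210 [664.  -88.7 210. ]
keeper top 190 [667.5 -97.8 190. ]
keeper top 200 [665.7 -97.4 200. ]
keeper top 210 [663.9 -96.9 210. ]
keeper tri [673.5 -90.8 190.8]
knob in cage -51.79740910041028 -111.66395304880055
hinge plate cage -3.987505193014054 176.3598008253983
hinge plate cage -5.429239193692238 140.60831172812047
hinge plate cage 0.05248941646966936 179.24841123127706
hinge plate cage -1.2300617487289283 128.92378691993235
keeper edge cage -18.243289917940846 -153.5142625624046
cage front left -90.40013574002184 54.10711860514496
corner 4.273436186179917 -176.60956145442316
bottom corner [706.3 267.3] 5.413965924362376 204.34183926000813
bottom corner [ 688.4 -120. ] 5.774824345948494 -183.3764238336537
```

The keeper edge puts the gate's free edge at about cage y = -144, and the hinge plates are centred at +153. That gives the 297 mm gate width, so the hinge is confirmed. Starting the opening arc gently.

carry_out(
  commands=[
    [-0.54,0.4,0.09,0,1],
    [-0.54,0.4,0.09,0,1],
    [-0.54,0.4,0.09,0,1],
    [-0.54,0.4,0.09,0,1],
    [-0.54,0,0,0,0],
    [-0.54,0,0,0,0],
  ],
)

```text
t: 21.85
ee_pos: [620.4, -6.1, 181.8]
orientation: [0.061, 0.998, 0.0, 0.0]
ft_force: [3.0, 0.0, -5.3]
width: 19.6
grip_force: 31.1
```

carry_out(
  commands=[
    [-0.54,0.6,0.14,0,1.5],
    [-0.54,1.0,0.24,0,2.5],
    [-0.54,1.0,0.24,0,2.5],
    [-0.54,1.0,0.24,0,2.5],
    [-0.54,0.8,0.19,0,2],
    [-0.54,0.4,0.09,0,1],
    [-0.54,0,0,0,0],
    [-0.54,0,0,0,0],
  ],
)

```text
t: 22.65
ee_pos: [576.1, 14.4, 181.8]
orientation: [0.165, 0.986, -0.0, 0.0]
ft_force: [3.7, -1.0, -5.6]
width: 19.8
grip_force: 31.1
```

carry_out(
  commands=[
    [-0.54,0.6,0.14,0,1.5],
    [-0.54,1.0,0.24,0,2.5],
    [-0.54,1.0,0.24,0,2.5],
    [-0.54,1.0,0.24,0,2.5],
    [-0.54,0.8,0.19,0,2],
    [-0.54,0.6,0.14,0,1.5],
    [-0.54,0.4,0.09,0,1],
    [-0.54,0,0,0,0],
  ],
)

```text
t: 23.45
ee_pos: [532.1, 48.3, 181.8]
orientation: [0.28, 0.96, -0.001, 0.0]
ft_force: [2.3, -3.9, -5.7]
width: 20.0
grip_force: 31.1
```

carry_out(
  commands=[
    [-0.54,0,0,0,0],
    [-0.54,0,0,0,0],
    [-0.54,0,0,0,0],
  ],
)

```text
t: 23.75
ee_pos: [532.4, 48.4, 181.7]
orientation: [0.28, 0.96, -0.0, 0.0]
ft_force: [2.9, -4.9, -4.0]
width: 19.5
grip_force: 31.2
```

```bash
python3 - <<'E'
from h import *
np.set_printoptions(precision=2,suppress=True)
s=bot.sense();e=s["ee_pos"];print(e,s["ft_force"],s["width"],s["orientation"])
th=np.radians(87.3);cy=np.array([np.cos(th),np.sin(th)]);cx=np.array([np.sin(th),-np.cos(th)])
h=np.array([691.3,63.4])-1.8*cx+153*cy
for P in ((636,-10.9),e[:2]):
    v=np.array(P)-h;print(v@cx,v@cy,np.linalg.norm(v),np.arctan2(-(v@cx),-(v@cy)))
# gate-edge check: does the predicted free edge (front top) show up in the top picture?
im=bot.read_camera("top");cv2.imwrite("pics/open_top.png",im[:,:,::-1]);a=cv2.imread("pics/raw_top0.png")
T=cam("top")
for ph in (.4,.45,.5,.55,.6):
    X=h+297*(-np.sin(ph)*cx-np.cos(ph)*cy);print(ph,proj(T,(*X,208)))
d=cv2.absdiff(im[:,:,::-1],a).sum(2)
for r in range(150,192): print(r,"".join("#" if v>90 else "." for v in d[r,180:300]))
E
```

```text
[532.43  48.44 181.7 ] [ 2.93 -4.87 -4.01] 19.48696021282282 [ 0.28  0.96 -0.    0.  ]
-49.938600797670425 -229.82250443391763 235.1855594927273 0.21396589658205092
-156.18997510888994 -175.42347549551565 234.8801909047279 0.727463309453865
0.4 [254.43 181.31]
0.45 [252.22 185.85]
0.5 [249.78 190.28]
0.55 [247.12 194.59]
0.6 [244.24 198.77]
150 .#######################################################################..#######..###.......##.........................
151 ...#####################################################################..###.##.##..........##.........................
152 .###.############.............##########################################..###.#####..........##.........................
153 ..#.###############..........................................################...........................................
154 #..#....############............................................###..##.##.........##...................................
155 ........#.############..........................................###.....##.........##...................................
156 ...
[... 3792 characters left out ...]
......#..#.######.#.#######................................................
187 ..........#########...............................##.###########.########...............................................
188 ..........#################.......................################.####.#...............................................
189 ..........#########.#.####........................#################.##.#................................................
190 ..........####..###.############..#######...#.....##################...#................................................
191 ..........###############################################################...............................................
```

```bash
python3 - <<'E'
from h import *
im=cv2.imread("pics/open_top.png");a=cv2.imread("pics/raw_top0.png");d=cv2.absdiff(im,a).sum(2)
for r in range(192,200): print(r,"".join("#" if v>90 else "." for v in d[r,180:320]))
print("tray/other diffs (top): near lid",(d[235:252,290:308]>90).sum(),"far lid",(d[178:192,282:298]>90).sum(),"middle",(d[200:225,280:305]>90).sum())
print(bot.sense()["ft_force"],bot.sense()["t"]); print(bot.sign_off())
E
```

```text
192 .........########################################.#..###.###############....................................................................
193 .........############################..#################.###############....................................................................
194 .........######.#####################.#################################.....................................................................
195 ........##..#..######################.######################.#########......................................................................
196 ........##.##..######################.#####################....#####........................................................................
197 ........#############################.#####################.....###.........................................................................
198 ........###################################################......#..........................................................................
199 ........#####################################################...............................................................................
tray/other diffs (top): near lid 0 far lid 0 middle 245
[ 2.10775682 -4.03626609 -6.01858855] 23.8
the job is handed in; nothing more can be done
None
```

Job handed in at 23.8 s: the fallen tin stands lid up in the tray gap and is released, the bolt was lifted and drawn clear of the keeper without forcing, and the gate is held open at about 0.51 rad (roughly 15 cm at its free edge).

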